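# Close the open cell of a filter manifold and hold its collar home

### The arm

A 6-joint arm with a two-finger parallel gripper is mounted at the origin on a cart in front of the work surface, level with it; the furniture and walls round the work are solid. World frame = base frame: x ahead of the robot, y to its left, z up, the work surface at z = 0. Lengths are in m, angles in degrees, forces in N, time in s.
With the tool pointing down it reaches from about 0.4 to 0.825 m from the base axis. Payload 7 kg.
Tool frame: the origin (TCP) lies at the centre of the arm's flange, where the gripper is bolted on; the fingertips stand 178 mm ahead of it and the grasp point (between the pads) lies 159 mm ahead of it (tip_reach is the distance from the TCP to the fingertips, in m); z points along the fingers, y is the line along which they close (so a half turn about z gives the same grasp; the last joint's range is limited). The gripper opens to 88 mm and grips with 3 to 60 N. Pads are 19 mm wide; open, the fingers measure 130 mm over their backs; the gripper's body (78 mm by 193 mm) begins 47 mm behind the grasp point.
Start: joints at [83.256, 20.546, 0.682, 0, -70.136, -16.507], TCP at [0.266, 0.62, 0.405] pointing down, gripper open.
Joint ranges: [-176.03, 176.03], [-82.01, 121.73], [-58.28, 71.71], [-173.87, 95.51], [-174.79, -0.11], [-173.66, 173.66]. Speed limits (degrees/s): [136.94, 136.94, 172.46, 180, 180, 180].

### API

Orientations are given as [roll, pitch, yaw] about the fixed x, y, z axes, in that order (R = Rz(yaw) Ry(pitch) Rx(roll)).
In Python, from plant import * gives the robot as it stands.
- The arm moves only by the shell command python3 -m handwheel 'ROWS'. ROWS is JSON, a list of rows, each a list of 7 numbers: the opening, from -1 (shut) to 1 (fully open), then the shift along the tool's x, y, z as a fraction of full scale, then the turn, a rotation vector about the tool's x, y, z as a fraction of full scale. A call has 1 to 5 rows; each row shifts and turns the commanded pose from where the row before left it, along the tool's axes as they then stand; what a row does not reach is not made up. Full scale, the value 1, is 0.025 m for a shift and 6 degrees for a turn. A row lasts 1/8 s, in which the tool goes at most 62.5 mm and 10.7 degrees, less where a joint would pass 70% of its speed; a pose out of reach is approached as far as the arm can. A call with a number of a shift or a turn outside -1 to 1 is refused whole. A call with a gripper value outside its range is refused whole. The fingers move at their own pace and stop on an object; the grip force is fixed at half the most. Time passes only in rows, so rows that do not move let the fingers close. It gives the time, the measured TCP pose, the force, the opening and the grip force at its end, in the units of the state.
- get_obs(): the state, without advancing time (a new reading comes with each control period).
- snapshot(name): name is "scene" or "side" or "wrist"; returns a dict with "color" (420x560x3 uint8, red, green, blue), "fx", "fy", "cx", "cy" (pixels), "R" (3x3) and "t" (3): a world point X has camera coordinates R X + t; the wrist camera has in their place "tool_from_camera" (4x4, takes a point from camera to tool coordinates, whose origin is the TCP and whose axes are the flange's). Camera axes: x right, y down, z forward; pixel columns grow to the right and rows downward; lengths in m; the calibration is good to about 2 mm. A picture is of the moment at which its call begins: read the wrist's pose just before it. There is no depth.
- close_job(): hands the job in; it is judged then, once.
The state is a dict: "clock": time; "joint_pos": joint angles; "qvel": joint speeds; "tau": joint torques, N m; "tool_pos": TCP position; "orientation": TCP orientation; "force": force on the tool from outside, world axes, zero at the start; "moment": the same for the moment, N m; "opening": finger opening in m; "gripper_force": force on a finger pad.
Only numpy, scipy, OpenCV 4.12 (cv2) and the standard library are available. Lean on these libraries where they do the work, as an engineer would, in place of code of your own. Each camera call takes 0.05 s, during which the arm holds its last target. There are 200 camera calls.

### The job

One cell of the three-place filter manifold is still open: set the loose knurled collar from the bench upright over that cell's bare neck and turn it until the hidden keyways in its bore drop over the neck's pins. Then push it fully home against the cell's spring, its rim flush on the cell's flange, and finish while still holding it pushed home with the gripper, so that a colleague can fit the clamp ring. Do not shift or knock over the loose beaker, dish and clamp ring on the bench.

Things in the scene. Friction and masses are not known exactly. Their poses are not given: they have to be found in the camera images.
- collar_mid (a point): The loose collar: plain steel cap, 40 mm high, about 0.15 kg, standing open side down on the bench. From below: rim 54 mm across, 4 mm high; waist 47 mm across up to 15 mm; knurled grip 51 mm across from 15 to 37 mm; flat top at 40 mm with a hose nozzle (15 mm across, 14 mm high) in its middle. This point: on its axis, half-way up, 20 mm over its underside; z up along the axis.
- collar_mouth (a point): Centre of the collar's open underside, z up. Above it runs a bore 33 mm across, 35 mm deep, with three keyways 8.5 mm wide, 120 degrees apart, over its whole depth. They cannot be seen from outside; the x and y axes do not tell where they are.
- cell_seat (a point): The open cell's seat, at any one of the manifold's three places: centre of the top face of its flange (54 mm across, 95 mm above the bench), z up. A neck 30 mm across rises from it, straight for 28 mm, then tapered to its end at 33 mm. Home means: the collar's underside on this seat, its middle 20 mm over it. Once over the pins the collar can no longer turn.
- cell_pins (a point): On the open cell's axis at the upper edge of its three pins, 16.5 mm over the seat. The pins are 5 mm thick, stick out 4.5 mm from the neck, 120 degrees apart; x and y do not tell their direction, which varies. At a wrong angle the collar's underside rests here; within about 0.1 rad of the right one it drops. The right one is never over 60 degrees away, one way or the other.
- plate_top (a point): On the open cell's axis, 41 mm over the seat: top of the sprung steel plate (19 mm across) above the neck, in its free position. The collar's bore end meets it 6 mm above home. The spring takes 3.6 N at first touch and 9 N when the collar is home; let go, the collar rises again by 6 mm.
- manifold_mid (a point): Middle of the top of the fixed filter manifold, 62.5 mm above the bench: a tube 300 mm long along this point's y axis, with places at y = -105, 0 and +105 mm. Two places carry closed cells with collar and dark clamp ring, nozzles ending 149 mm above the bench. Short levers stand 40 mm to the front (-x); a small gauge beyond the -y end is low (62 mm).
- water_bath: A large white water bath standing fixed on the bench to the left of the manifold: keep clear of it. Origin under its middle; it reaches 150 mm (drain tap included) towards -y, 167 mm towards +y and -x, and 215 mm above the bench.
- clamp_mid (a point): A dark steel clamp ring 64 mm across (about 85 mm with hinge and wing screw), 12 mm high, lying loose on the bench; its middle. Bystander.
- beaker_mid (a point): A clear 56 mm beaker, 70 mm high, half-way up. Bystander.
- dish_mid (a point): A covered petri dish 92 mm across, 15 mm high; its middle. Bystander.
Mind the look-alikes: they are no part of the job. What is shaped like the part that bears collar_mid but blue or red is not meant.

How it is judged (in metres and radians):
On the way, in this order (a step that is already met when the one before it is completed fails the run):
1. the collar is held above the open neck or on its pins, not yet dropped (horizontal distance between collar_mid and cell_seat below 0.02 m and z of collar_mid in the frame of cell_seat between 0.034 and 0.15 m), for 0.1 s.
2. the keyways have dropped over the pins (horizontal distance between collar_mid and cell_seat below 0.004 m and z of collar_mid in the frame of cell_seat below 0.029 m), for 0.1 s.
At the end, for the whole second after the job is handed in: Through the last second the collar stays fully home on the open cell: its middle 20 mm over the seat (17 to 22.2 mm), within 3 mm of the cell's axis, upright within 0.06 rad, with the fingers still pressing on it by more than 2 N (gripping or pushing; the spring lifts it if it is let go) (horizontal distance between collar_mid and cell_seat below 0.003 m and z of collar_mid in the frame of cell_seat between 0.017 and 0.0222 m and angle between collar_mid's own z axis and vertical below 0.06 rad and contact force between the fingers and collar above 2 N); the arm keeps its last pose, push and grip.
It fails at once if the beaker, dish or clamp ring is shifted by more than 30 mm or tipped over (distance of any of clamp_mid, beaker_mid, dish_mid from where it was at the start of the episode above 0.03 m or angle between any of clamp_mid, beaker_mid, dish_mid's own z axis and vertical above 0.5 rad).
It also fails if it takes over 64 s, if anything falls off the work surface, if the arm or the gripper's body presses on something with over 40 N, if the wrist force passes 120 N, or if a joint passes its speed limit or range.

## Working session

There is one attempt and no reset: what is moved stays moved. The work goes in short steps, Python scripts to look and compute and a shell command to move; the robot and the scene stay as the last step left them, time stands still between calls to the robot, and variables do not carry over. Pictures are saved under pics/ and viewed, at most 10 in all, crops included, and the job is handed in when it is done.

```bash
mkdir -p pics; ls
cat > h.py <<'E'
from plant import *
import numpy as np, cv2
from scipy.spatial.transform import Rotation as Ro
def snap(n,f,crop=None,scale=1):
    o=get_obs(); s=snapshot(n); im=s["color"][:,:,::-1]
    cv2.imwrite('pics/raw_'+f+'.png',im)
    import pickle; pickle.dump((s,o),open('pics/'+f+'.pkl','wb'))
    return s,o
def ray(s,o,u,v):
    d=np.array([(u-s["cx"])/s["fx"],(v-s["cy"])/s["fy"],1.])
    if "R" in s: R=np.array(s["R"]);t=np.array(s["t"]); return -R.T@t, R.T@d
    T=np.array(s["tool_from_camera"]); Rt=Ro.from_euler('xyz',o["orientation"],degrees=True).as_matrix()
    p=np.array(o["tool_pos"])
    return p+Rt@T[:3,3], Rt@T[:3,:3]@d
def at(s,o,u,v,z):
    c,d=ray(s,o,u,v); return c+d*(z-c[2])/d[2]
def proj(s,o,X):
    if "R" in s: q=np.array(s["R"])@X+np.array(s["t"])
    else:
        T=np.array(s["tool_from_camera"]); Rt=Ro.from_euler('xyz',o["orientation"],degrees=True).as_matrix()
        q=np.linalg.inv(T)@np.append(Rt.T@(np.array(X)-o["tool_pos"]),1)
    return np.array([q[0]/q[2]*s["fx"]+s["cx"],q[1]/q[2]*s["fy"]+s["cy"]])
def load(f):
    import pickle; return pickle.load(open('pics/'+f+'.pkl','rb'))
E
python3 - <<'E'
from h import *
print(get_obs())
a,_=snap("scene","sc");b,_=snap("side","sd");c,_=snap("wrist","wr")
for s in (a,b): print(s["fx"],-np.array(s["R"]).T@s["t"])
print(c["tool_from_camera"],c["fx"])
E
python3 -c "
import cv2
for f in ('sc','sd'): cv2.imwrite('pics/v_'+f+'.png',cv2.resize(cv2.imread('pics/raw_'+f+'.png'),(800,600),interpolation=2))"
```

```text
pics
{'clock': 0.0, 'joint_pos': array([ 8.32557269e+01,  2.05918256e+01,  6.33271368e-01, -2.11586372e-02,
       -7.01352277e+01, -1.65059153e+01]), 'qvel': array([-0.05879533, -0.02114691, -0.01456596, -0.01310489, -0.04093244,
        0.07115721]), 'tau': array([-8.62390061e-04, -5.82715416e+01,  2.93058211e+01,  6.99693024e+00,
        6.91286419e-03, -1.59348410e-04]), 'tool_pos': array([0.26638537, 0.6199987 , 0.40371095]), 'orientation': array([ 1.79904431e+02, -7.57685026e-03, -2.32573881e+01]), 'force': array([ 0.52052086, -0.02075441,  0.01711359]), 'moment': array([-0.00377958, -0.01069814,  0.03071786]), 'gripper_force': 0.0, 'opening': 0.08794973014189107}
395.8733802164177 [-0.17851856 -0.41533573  0.65848131]
395.99968279003645 [0.06385823 0.25230111 1.09188837]
[[ 4.21242812e-04 -9.64819573e-01 -2.62912561e-01  7.07820927e-02]
 [ 9.99999812e-01  2.89023223e-04  5.41577281e-04  9.79151592e-05]
 [-4.46536525e-04 -2.62912740e-01  9.64819513e-01  1.90026787e-02]
 [ 0.00000000e+00  0.00000000e+00  0.00000000e+00  1.00000000e+00]] 301.6049505437611
```

View pics/v_sc.png

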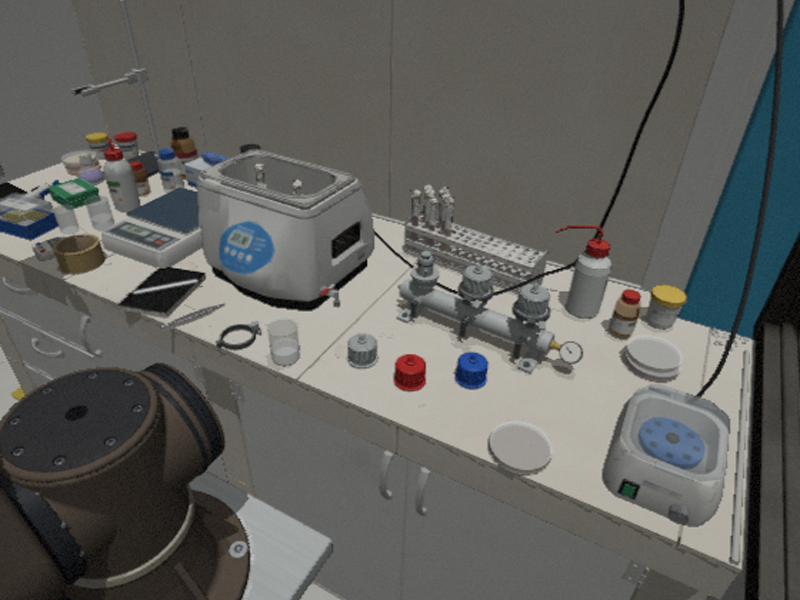

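View pics/v_sd.png

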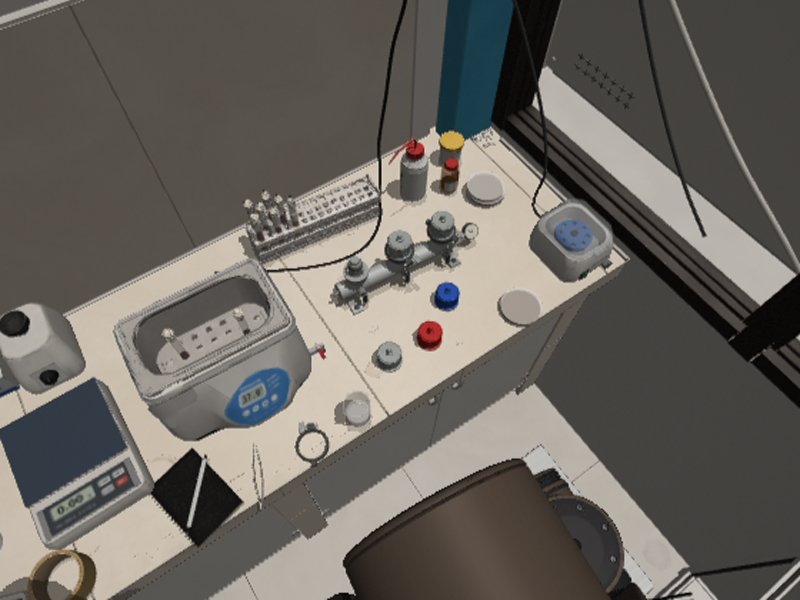

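The scene view shows the grey collar at about (362,350) and the open cell at the manifold's left end, about (426,270). The side view has them at (388,355) and (355,270). I'll enlarge both.

```bash
python3 -c "
import cv2,numpy as np
a=cv2.imread('pics/raw_sc.png');b=cv2.imread('pics/raw_sd.png')
A=a[165:275,235:335];B=b[170:270,225:325]
A=cv2.resize(A[:100],(400,400),interpolation=2);B=cv2.resize(B,(400,400),interpolation=2)
cv2.imwrite('pics/c1.png',np.hstack([A,B]))"
```

```text
(no output)
```

View pics/c1.png

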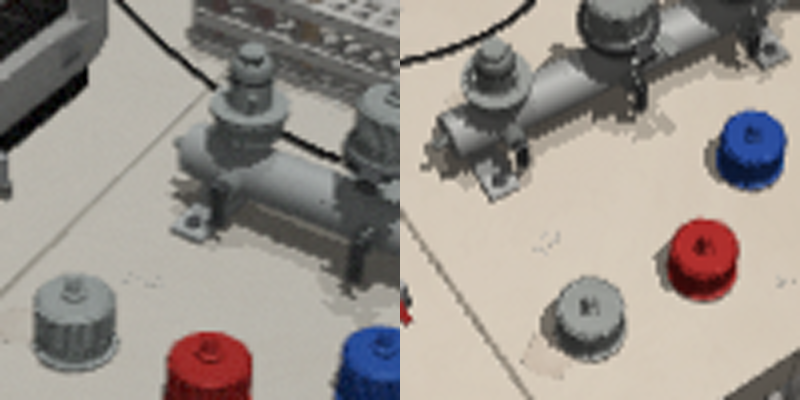

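The crop shows the collar's nozzle top at scene crop (73,280) and side crop (190,303). The sprung plate top is at scene (253,50) and side (93,48). I'll triangulate both points.

```bash
cat > tri.py <<'E'
from h import *
def tri(rs):
    A=np.zeros((3,3));b=np.zeros(3)
    for c,d in rs:
        d=d/np.linalg.norm(d);P=np.eye(3)-d@d if 0 else np.eye(3)-np.outer(d,d);A+=P;b+=P@c
    return np.linalg.solve(A,b)
E
python3 - <<'E'
from tri import *
a,o=load('sc');b,_=load('sd')
for n,p,q,z in (('nozzletop',(73,280),(190,302),.054),('plate',(253,50),(93,48),.136),('flange',(248,108),(94,83),.095),('collar2 noz',(380,90),(215,5),.149)):
    pa=(235+p[0]/4,165+p[1]/4);pb=(225+q[0]/4,170+q[1]/4)
    print(n,tri([ray(a,o,*pa),ray(b,o,*pb)]),at(a,o,*pa,z),at(b,o,*pb,z))
# other points, in full picture px (800x600 view): clamp, beaker, dish, red, blue, cells
k=.7
for n,p,q,z in (('clamp',(238,336),(312,444),.01),('beakertop',(284,328),(358,400),.07),('dish',(520,445),(520,306),.015),('red',(410,360),(430,330),.05),('blue',(472,358),(448,290),.05),('c2',(477,268),(401,237),.149),('c3',(533,288),(442,219),.149),('bath tap',(333,290),(320,350),.05)):
    print(n,at(a,o,p[0]*k,p[1]*k,z),at(b,o,q[0]*k,q[1]*k,z))
E
```

```text
nozzletop [ 0.45867861 -0.01313869  0.04812741] [ 0.45428803 -0.01740704  0.054     ] [ 0.45512459 -0.01068068  0.054     ]
plate [ 0.63306196 -0.04568464  0.13197984] [ 0.62795626 -0.04865498  0.136     ] [ 0.62997248 -0.04387425  0.136     ]
flange [ 0.6335463  -0.04400678  0.08606631] [ 0.62238563 -0.05005798  0.095     ] [ 0.62746001 -0.04057014  0.095     ]
collar2 noz [ 0.61286385 -0.13964779  0.14013702] [ 0.60456853 -0.14539959  0.149     ] [ 0.60447276 -0.13300486  0.149     ]
clamp [0.38782442 0.20393474 0.01      ] [0.39170972 0.21124061 0.01      ]
beakertop [0.38986218 0.09501357 0.07      ] [0.39752489 0.09931223 0.07      ]
dish [ 0.39546553 -0.32180328  0.015     ] [ 0.39949864 -0.31574332  0.015     ]
red [ 0.444381   -0.11479567  0.05      ] [ 0.44858849 -0.10715199  0.05      ]
blue [ 0.49936632 -0.20023279  0.05      ] [ 0.50444036 -0.19514121  0.05      ]
c2 [ 0.60898441 -0.15378934  0.149     ] [ 0.61697337 -0.148453    0.149     ]
c3 [ 0.59830177 -0.25539818  0.149     ] [ 0.60715177 -0.24532332  0.149     ]
bath tap [0.5486147  0.10448291 0.05      ] [0.53596625 0.10342475 0.05      ]
```

```bash
H="python3 -m handwheel"
$H '[[1,0,0,-1,0,0,1],[1,0,0,-1,0,0,1],[1,0,0,0,0,0,1],[1,0,0,0,0,0,1],[1,0,0,0,0,0,1]]' 
$H '[[1,0,0,0,0,0,1],[1,0,0,0,0,0,1],[1,0,0,0,0,0,1],[1,0,0,0,0,0,1],[1,0,0,0,0,0,1]]' | tail -3
$H '[[1,0,0,0,0,0,1],[1,0,0,0,0,0,0.12],[1,0,0,0,0,0,0]]'
```

```text
clock: 0.78
tool_pos: [0.2664, 0.6201, 0.4543]
orientation: [180.0, -0.0, -53.5]
force: [-0.3, -0.5, 0.7]
opening: 0.0873
gripper_force: 0.0
force: [-0.2, -0.3, -0.5]
opening: 0.0875
gripper_force: 0.0
clock: 1.78
tool_pos: [0.2664, 0.6202, 0.4545]
orientation: [180.0, -0.0, -89.9]
force: [0.6, 0.5, -1.0]
opening: 0.0875
gripper_force: 0.0
```

```bash
H="python3 -m handwheel"
$H '[[1,1,-0.3,0,0,0,0],[1,1,-0.3,0,0,0,0],[1,1,-0.3,0,0,0,0],[1,1,-0.3,0,0,0,0],[1,1,-0.3,0,0,0,0]]' | sed -n 2p
$H '[[1,1,-0.3,0,0,0,0],[1,1,-0.3,0,0,0,0],[1,1,-0.3,0,0,0,0],[1,1,-0.3,0,0,0,0],[1,1,-0.3,0,0,0,0]]' | sed -n 2p
$H '[[1,1,-0.3,0,0,0,0],[1,1,-0.3,0,0,0,0],[1,1,-0.3,0,0,0,0],[1,1,-0.3,0,0,0,0],[1,1,-0.3,0,0,0,0]]' | sed -n 2p
$H '[[1,1,-0.3,0,0,0,0],[1,1,-0.3,0,0,0,0],[1,1,-0.3,0,0,0,0],[1,1,-0.3,0,0,0,0],[1,1,-0.3,0,0,0,0]]' | sed -n 2p
$H '[[1,1,-0.3,0,0,0,0],[1,1,-0.3,0,0,0,0],[1,1,-0.3,0.5,0,0,0],[1,1,-0.3,1,0,0,0],[1,0.4,0,1,0,0,0]]' | sed -n 2p
$H '[[1,0,0,1,0,0,0],[1,0,0,0,0,0,0],[1,0,0,0,0,0,0]]'
python3 - <<'E'
from h import *
s,o=snap("wrist","w1"); print(o["tool_pos"],o["orientation"])
cv2.imwrite('pics/v_w1.png',cv2.resize(cv2.imread('pics/raw_w1.png'),(800,600),interpolation=2))
E
```

```text
tool_pos: [0.3042, 0.4943, 0.4547]
tool_pos: [0.3421, 0.3685, 0.4547]
tool_pos: [0.3794, 0.2435, 0.4547]
tool_pos: [0.4167, 0.1185, 0.4547]
tool_pos: [0.4467, 0.0083, 0.3915]
clock: 5.28
tool_pos: [0.4471, 0.01, 0.3681]
orientation: [-179.9, -0.0, -90.0]
force: [0.4, -0.3, 1.4]
opening: 0.0875
gripper_force: 0.0
[0.44705745 0.01004544 0.36814014] [-1.79941404e+02 -3.96546857e-04 -8.99592992e+01]
```

View pics/v_w1.png

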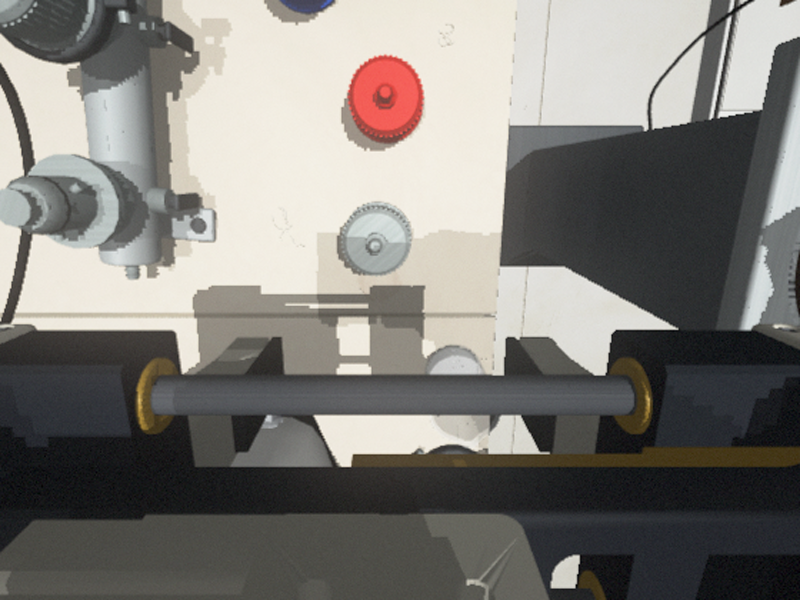

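The wrist view shows the collar's nozzle top at (374,245), the collar outline centred on (376,239), the plate top at (14,204) and the flange at (75,202).

Run:
```python
from h import *
s,o=load('w1');k=.7
for n,u,v,z in (('nozzle',374,245,.054),('grip top disc',376,238,.037),('plate',14,204,.136),('flange',77,202,.095),('red noz',384,95,.054),('beaker',456,360,.07)):
    print(n,at(s,o,u*k,v*k,z))
```

```text
nozzle [ 0.46059572 -0.01381403  0.054     ]
grip top disc [ 0.45987355 -0.01622202  0.037     ]
plate [ 0.63173509 -0.04673138  0.136     ]
flange [ 0.63047298 -0.04518913  0.095     ]
red noz [ 0.45327555 -0.10917621  0.054     ]
beaker [0.40317541 0.06478669 0.07      ]
```

```bash
H="python3 -m handwheel"
$H '[[1,-0.4,-0.26,1,0,0,0],[1,-0.4,-0.26,1,0,0,0],[1,0,0,1,0,0,0],[1,0,0,0.5,0,0,0],[1,0,0,0,0,0,0]]' | sed -n 2,3p
python3 - <<'E'
from h import *
s,o=snap("wrist","w2"); print(o["tool_pos"],o["orientation"])
print(proj(s,o,[.460,-.0145,.054]),proj(s,o,[.460,-.0145,0.]))
cv2.imwrite('pics/v_w2.png',cv2.resize(cv2.imread('pics/raw_w2.png')[60:360,180:380],(400,600),interpolation=2))
E
```

```text
tool_pos: [0.4598, 0.0303, 0.2797]
orientation: [180.0, -0.0, -90.0]
[0.45984886 0.03030547 0.27974724] [ 1.79974256e+02 -2.23645885e-02 -8.99526076e+01]
[274.8196763 161.7060854] [274.90387645 153.72348932]
```

View pics/v_w2.png

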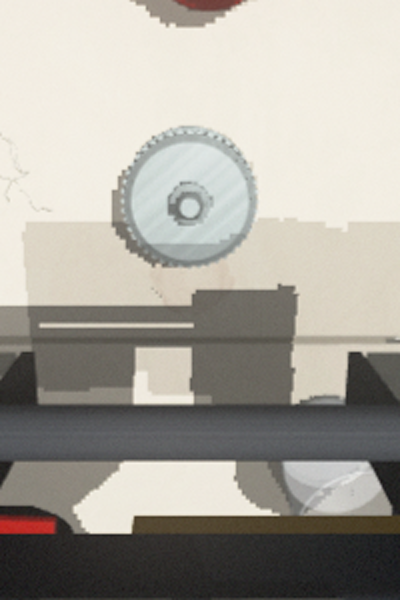

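The close view shows the nozzle tip at pixel (274,163.5) and the top disc centred on (274.5,158.5).

Run:
```python
from h import *
s,o=load('w2')
print(at(s,o,274,163.5,.054),at(s,o,274.5,158.5,.037),at(s,o,274.5,158.5,.030))
```

```text
[ 0.46056062 -0.01327217  0.054     ] [ 0.46025899 -0.01471313  0.037     ] [ 0.46027498 -0.01390187  0.03      ]
```

```bash
H="python3 -m handwheel"
$H '[[1,0.88,-0.03,0,0,0,0],[1,0.88,0,0,0,0,0],[1,0,0,1,0,0,0],[1,0,0,1,0,0,0],[1,0,0,0.9,0,0,0]]' | sed -n 2,4p
$H '[[1,0,0,0.84,0,0,0],[1,0,0,0,0,0,0],[-1,0,0,0,0,0,0],[-1,0,0,0,0,0,0],[-1,0,0,0,0,0,0]]'
$H '[[-1,0,0,0,0,0,0],[-1,0,0,0,0,0,0],[-1,0,0,0,0,0,0]]'
```

```text
tool_pos: [0.4612, -0.0137, 0.2078]
orientation: [-179.9, 0.0, -90.0]
force: [0.7, 0.5, 0.7]
clock: 7.25
tool_pos: [0.4608, -0.0137, 0.1869]
orientation: [-179.9, 0.0, -90.0]
force: [-0.3, 0.2, 0.3]
opening: 0.0634
gripper_force: 0.0
clock: 7.62
tool_pos: [0.4606, -0.0137, 0.1864]
orientation: [-180.0, 0.0, -90.0]
force: [-1.1, 1.4, 5.4]
opening: 0.0493
gripper_force: 30.0
```

```bash
H="python3 -m handwheel"
$H '[[-1,0,0,-0.4,0,0,0],[-1,0,0,-1,0,0,0],[-1,0,0,-1,0,0,0],[-1,0,0,-1,0,0,0],[-1,0,0,-1,0,0,0]]' | sed -n 2,6p
$H '[[-1,0,0,-1,0,0,0],[-1,0,-0.8,-1,0,0,0],[-1,-0.1,-1,-0.2,0,0,0],[-1,-0.2,-1,0,0,0,0],[-1,-0.2,-1,0,0,0,0]]' | sed -n 2,6p
$H '[[-1,-0.2,-1,0,0,0,0],[-1,0,-1,0,0,0,0],[-1,0,-1,0,0,0,0],[-1,0,0,0,0,0,0],[-1,0,0,0,0,0,0]]' | sed -n 2,6p
python3 - <<'E'
from h import *
s,o=snap("wrist","w3"); print(o["tool_pos"],o["orientation"])
print(proj(s,o,[.631,-.046,.136]),proj(s,o,[.631,-.046,0.095]))
cv2.imwrite('pics/v_w3.png',cv2.resize(cv2.imread('pics/raw_w3.png')[0:375,140:440],(640,800),interpolation=2)[:600])
E
```

```text
tool_pos: [0.4602, -0.0139, 0.2974]
orientation: [180.0, 0.0, -90.0]
force: [0.5, -0.1, -2.0]
opening: 0.0493
gripper_force: 30.0
tool_pos: [0.556, -0.0012, 0.3516]
orientation: [-180.0, 0.0, -90.0]
force: [0.2, -0.3, -1.0]
opening: 0.0493
gripper_force: 30.0
tool_pos: [0.6299, 0.0037, 0.3509]
orientation: [179.9, -0.0, -90.0]
force: [0.3, -0.5, -1.0]
opening: 0.0494
gripper_force: 30.0
[0.62992879 0.00373318 0.35093631] [ 1.79934311e+02 -2.98815904e-03 -8.99872303e+01]
[273.09882954 156.06686634] [273.42328628 150.31151267]
```

View pics/v_w3.png

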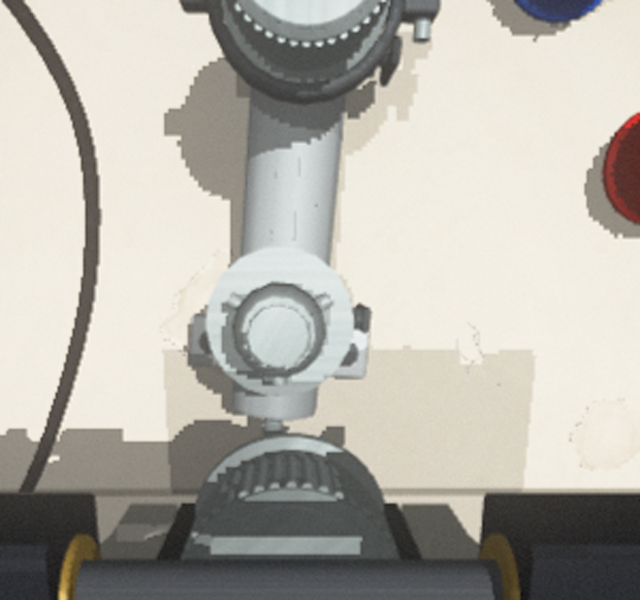

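The view is clear. The plate top is at crop (279,336) and the flange is centred on (281,320). The pins are at (232,302), (325,302) and (278,380). The held collar shows at the bottom.

Run:
```python
from h import *
s,o=load('w3');k=300/640
f=lambda u,v,z:at(s,o,140+u*k,v*k,z)
print(f(279,336,.136),f(281,320,.095),'edges',f(205,320,.095),f(356,320,.095),f(281,247,.095),f(281,392,.095))
# held collar: rim far edge & knurl
for z in (.1646,.1646+.04,):
  print(f(289,434,z),f(195,500,z),f(385,500,z))
```

```text
[ 0.63249841 -0.04507944  0.136     ] [ 0.63232288 -0.0462382   0.095     ] edges [ 0.65997386 -0.04622172  0.095     ] [ 0.60503224 -0.04625446  0.095     ] [ 0.63226212 -0.07173159  0.095     ] [ 0.63238642 -0.01957769  0.095     ]
[ 0.62949062 -0.02205781  0.1646    ] [ 0.65552063 -0.00310266  0.1646    ] [ 0.60286824 -0.00312549  0.1646    ]
[ 0.62955765 -0.03285152  0.2046    ] [ 0.6493655  -0.01842737  0.2046    ] [ 0.60929903 -0.01844474  0.2046    ]
```

```bash
H="python3 -m handwheel"
$H '[[-1,0.66,-0.1,0,0,0,0],[-1,0.66,0,0,0,0,0],[-1,0.66,0,0,0,0,0],[-1,0,0,0,0,0,0],[-1,0,0,0,0,0,0]]' | sed -n 2,4p
$H '[[-1,0,0,0.7,0,0,0],[-1,0,0,0.5,0,0,0],[-1,0,0,0.2,0,0,0],[-1,0,0,0.2,0,0,0],[-1,0,0,0,0,0,0]]' | sed -n 2,4p
python3 -c "
from h import *
print(get_obs()['force'],get_obs()['moment'],get_obs()['tool_pos'])"
```

```text
tool_pos: [0.633, -0.0461, 0.3512]
orientation: [180.0, 0.0, -90.0]
force: [-0.5, 0.5, -1.7]
tool_pos: [0.6331, -0.0456, 0.3108]
orientation: [180.0, -0.0, -90.0]
force: [0.2, -0.3, -1.4]
[ 0.24882684 -0.25809876 -1.39626712] [ 0.12603088 -0.05031558  0.00836182] [ 0.63305925 -0.04558822  0.31080887]
```

```bash
H="python3 -m handwheel"
$H '[[-1,0,0,0.12,0,0,0],[-1,0,0,0.12,0,0,0],[-1,0,0,0.12,0,0,0],[-1,0,0,0,0,0,0]]' | sed -n 2,4p
$H '[[-1,0,0,0.08,0,0,0],[-1,0,0,0.08,0,0,0],[-1,0,0,0.04,0,0,0],[-1,0,0,0,0,0,0]]' | sed -n 2,4p
```

```text
tool_pos: [0.6329, -0.0457, 0.3019]
orientation: [180.0, -0.0, -90.0]
force: [-0.4, 0.3, -1.3]
tool_pos: [0.6331, -0.0456, 0.2978]
orientation: [-180.0, -0.0, -90.0]
force: [-1.4, 0.5, 4.1]
```

```bash
H="python3 -m handwheel"
up(){ python3 -c "
from plant import *
o=get_obs();print(o['tool_pos'].round(4),o['orientation'].round(1),o['force'].round(1),o['moment'].round(2))
raise SystemExit(0 if o['tool_pos'][2]>.2966 else 1)"; }
$H '[[-1,0,0,0.05,0,0,0],[-1,0,0,0,0,0,0]]' >/dev/null; up &&
$H '[[-1,0,0,0,0,0,0.7],[-1,0,0,0,0,0,0.7],[-1,0,0,0,0,0,0]]' >/dev/null && up &&
$H '[[-1,0,0,0,0,0,0.7],[-1,0,0,0,0,0,0.7],[-1,0,0,0,0,0,0]]' >/dev/null && up &&
$H '[[-1,0,0,0,0,0,0.7],[-1,0,0,0,0,0,0.7],[-1,0,0,0,0,0,0]]' >/dev/null && up &&
$H '[[-1,0,0,0,0,0,0.7],[-1,0,0,0,0,0,0.7],[-1,0,0,0,0,0,0]]' >/dev/null && up
```

```text
[ 0.6331 -0.0457  0.2975] [-179.9   -0.   -89.9] [-5.1  1.  10.4] [ 0.49  1.81 -0.04]
[ 0.6338 -0.0458  0.2976] [-179.8    0.   -98.4] [-0.8 -1.2  8.5] [-0.11  0.31 -0.08]
[ 0.6339 -0.0458  0.2976] [-179.8    0.  -106.8] [-1.1 -0.4  8.5] [-0.11  0.24 -0.12]
[ 0.6338 -0.0458  0.2973] [-1.798e+02  1.000e-01 -1.152e+02] [-1.5  0.2  6.5] [-0.04  0.05 -0.07]
[ 0.633  -0.0457  0.2956] [ 180.    -0.  -123.6] [-0.2 -0.7 -0.9] [ 0.07 -0.14 -0.  ]
```

```bash
H="python3 -m handwheel"
$H '[[-1,0,0,0.1,0,0,0],[-1,0,0,0.1,0,0,0],[-1,0,0,0.1,0,0,0],[-1,0,0,0,0,0,0]]' | sed -n 2,4p
$H '[[-1,0,0,0.1,0,0,0],[-1,0,0,0.1,0,0,0],[-1,0,0,0.06,0,0,0],[-1,0,0,0,0,0,0]]' | sed -n 2,4p
```

```text
tool_pos: [0.633, -0.0456, 0.2881]
orientation: [180.0, -0.0, -123.6]
force: [-0.2, -0.7, -2.0]
tool_pos: [0.6332, -0.0456, 0.2826]
orientation: [-180.0, 0.0, -123.6]
force: [-2.7, 0.7, 6.1]
```

```bash
H="python3 -m handwheel"
$H '[[-1,0,0,0.06,0,0,0],[-1,0,0,0,0,0,0]]' | sed -n 2,4p
$H '[[-1,0,0,0.06,0,0,0],[-1,0,0,0,0,0,0],[-1,0,0,0,0,0,0]]' | sed -n 2,4p
```

```text
tool_pos: [0.6332, -0.0457, 0.2815]
orientation: [-179.9, 0.0, -123.5]
force: [-3.2, 0.4, 8.2]
tool_pos: [0.6331, -0.0456, 0.2814]
orientation: [-179.9, 0.0, -123.5]
force: [-7.0, 2.4, 18.5]
```

Run:
```python
from h import *
a,o=snap("scene","f1");b,_=snap("side","f2");print(o["clock"],o["tool_pos"],o["force"],o["gripper_force"],o["opening"])
I=[cv2.resize(cv2.imread('pics/raw_f1.png')[130:280,130:330],(400,300),interpolation=2),cv2.resize(cv2.imread('pics/raw_f2.png')[140:340,180:380],(400,300),interpolation=2)]
cv2.imwrite('pics/v_f.png',np.vstack([I[0],I[1]]))
```

```text
15.175 [ 0.63307788 -0.04564602  0.28140768] [-7.02862121  2.36217841 18.49260743] 30.007459258195013 0.04900644392049301
```

View pics/v_f.png

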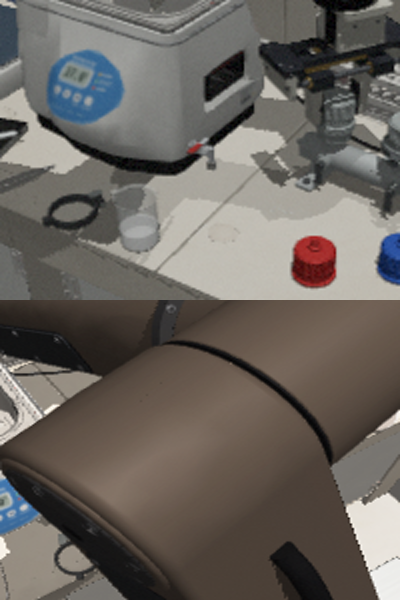

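The upper crop shows the collar seated on the cell flange at about (340,130) and held by the fingers. The clamp ring (72,210) and beaker (137,220) stand undisturbed; the lower crop is mostly blocked by the arm. The TCP height of 0.2814 m puts the rim exactly on the 95 mm seat. I'm handing in.

```bash
python3 -c "
from plant import *
print(close_job())"
```

```text
the job is handed in; nothing more can be done
None
```

I handed the job in at about 15 s with the collar keyed over the pins and held fully home on the open cell: the tool height puts its rim on the flange, at about 18 N on the wrist and 30 N grip. The simulator gave no pass or fail verdict; the last picture shows the beaker and clamp ring where they were, and the dish was out of view but the arm never went near it.

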